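# Angle the guide batten past the wire post into its bay

### The arm

A 6-joint arm with a two-finger parallel gripper is mounted at the origin on the work surface. World frame = base frame: x ahead of the robot, y to its left, z up, the work surface at z = 0. Lengths are in m, angles in rad, forces in N, time in s.
With the tool pointing down it reaches from about 0.375 to 0.9 m from the base axis. Payload 3.1 kg.
Tool frame: the origin (TCP) lies midway between the tips of the shut fingers; the grasp point (between the pads) lies behind it (env.tcp_to_grasp is the z of the grasp point in the tool frame, in m); z points along the fingers, y is the direction in which the jaws open and shut (so a half turn about z gives the same grasp; the last joint's range is limited). The gripper opens to 85 mm and grips with 20 to 120 N. Pads are 22 mm wide; open, the fingers measure 114 mm over their backs; the gripper's body (76 mm by 85 mm) begins 54 mm behind the grasp point. The pads swing forward as they close: fully open they stand 13 mm farther back than shut.
Start: joints at [-1.482, 0.527, 1.433, -0, 1.181, -0.178], TCP at [0.165, -0.603, 0.231] pointing down, gripper open.
Joint ranges: [-3.08, 3.08], [-0.75, 2.2], [0.22, 2.44], [-1.43, 4.57], [0, 2.65], [-2.85, 2.85]. Speed limits (rad/s): [2.79, 2.79, 3.14, 3.14, 3.14, 3.14].

### API

Orientations are given as a unit quaternion [x, y, z, w].
In Python, from station import env, read_camera, spotter gives the robot as it stands.
- The arm moves only by the tool drive_tool, never from a script. Its argument "series" is a list of rows, each an object with "hand": the closure, from 0 (fully open) to 1 (shut); "dp": the shift along the tool's x, y, z in cm, a list of three; "delta_rot": the turn, a rotation vector about the tool's x, y, z in rad, a list of three. In form: [{"hand": hand, "dp": [dx, dy, dz], "delta_rot": [rx, ry, rz]}, ...]. A call has exactly 10 rows; each row is the pose to reach, as a shift and turn from the pose measured when the call began, along the tool's axes at that moment; what a row does not reach only later rows make up. A row lasts 1/10 s, in which the tool goes at most 50 mm and 8.59 degrees, less where a joint would pass 70% of its speed; a pose out of reach is approached as far as the arm can. A call with a gripper value outside its range is refused whole. The fingers move at their own pace and stop on an object; the grip force is fixed at half the most. Time passes only in rows, so rows that repeat a pose let the fingers close, or fill a call up. It gives the time, the measured TCP pose, the force and the opening at its end, in the units of the state.
- env.observe(): the state, without advancing time (a new reading comes with each control period).
- read_camera(name): name is "side" or "top"; returns a dict with "frame" (384x512x3 uint8, red, green, blue), "range_z" (384x512 float32, m along the optical axis (not along the pixel's ray), 0 where there is no reading), "mtx" (3x3 intrinsics, pixels), "position" and "attitude" of the camera in the world. Camera axes: x right, y down, z forward; pixel columns grow to the right and rows downward; lengths in m; the calibration is good to about 2 mm. A picture is of the moment at which its call begins.
- env.hand_in(): hands the job in, once; it reports no verdict.
Trained networks look in a picture, given as the dict that the camera call returned (one of the last four; its "shot" number tells which), for a name from the list of things; names that differ only in an ending like _2 or _b are one class to them, and where a whole thing is asked for, a point or a joint stands for the part that bears it (a point fixed in the world has none). Each returns a list of dicts, best first, with "confidence" (0 to 1); they miss things now and then, are a little off and sometimes report something else, mostly with a low value. They report only what shows in the picture. A call takes as long as a camera call.
- spotter.find_in(query, picture): "centre" ([x, y, z] in m, in world coordinates, good to about 4 mm: the middle of the surface that is visible of it).
- spotter.place_of(query, picture): "centre" ([x, y, z] in m, in world coordinates, good to about 4 mm: a listed point, or the origin of a listed thing).
The state is a dict: "clock": time; "joint_pos": joint angles; "joint_velocities": joint speeds; "joint_efforts": joint torques, N m; "eef_pos": TCP position; "eef_rot": TCP orientation; "ft_force": force on the tool from outside, world axes, zero at the start; "moment": the same for the moment, N m; "finger_gap": opening from 0.0 (shut) to 1.0 (fully open).
Only numpy, scipy, OpenCV 4.12 (cv2) and the standard library are available. Lean on these libraries where they do the work, as an engineer would, in place of code of your own. Each camera call takes 0.05 s, during which the arm holds its last target. There are 200 camera calls.

### The job

Put the slab-rolling guide batten away by pushing it along the table top with the fingertips, never gripping or lifting it: push its ends in turn so that it angles blue end first behind the wire post, then swing the red end in, until the whole batten lies inside the three-railed bay, behind the post, with nothing sticking out of the open side. Leave the pottery, bottles and hand tools where they are.

Things in the scene. Friction and masses are not known exactly. Their poses are not given: they have to be found in the camera images.
- batten: Loose straight wooden batten, 250 mm long, 28 wide, 24 high, about 0.14 kg, lying flat in front of the bay; its last 35 mm are painted blue at one end, red at the other. Origin: centre of its underside. y runs along it to the blue end, x across, z up. It starts with the blue end towards the post's side but right of the post, and slides with ordinary wood-on-table friction.
- blue_end (a point): Centre of the end face of the batten's blue end, 12 mm above the table (half-way up).
- red_end (a point): Centre of the end face of the batten's red end, 12 mm above the table (half-way up).
- bay: Fixed bay: three dark wooden rails, 34 mm high, 18 thick, on the table top (which is its floor), open towards the robot. Origin: on the table, middle of the open side, level with the front ends of the side rails. x points into the bay, away from the robot; y to the robot's left. Inner faces: back rail x = 85 mm, side rails y = -155 and +155 mm; side rails run from x = 0 to 85 mm.
- post: Fixed steel wire post, yellow top, 18 mm diameter, 58 high, in the bay's open side: 12 mm inside it and 60 to 78 mm left (+y) of its middle. The gap from it to the right-hand rail is shorter than the batten; 64 mm are free between it and the back rail. Origin: centre of its foot; axes parallel to the bay's.
- glaze_jar: Bystander: blue glaze jar with black lid, 68 mm diameter, 85 mm high, loose. Origin: centre of its underside.
- bisque_cup: Bystander: terracotta cup, 72 mm diameter, 85 mm high, loose. Origin: centre of its underside.
- slip_bottle: Bystander: white bottle with red cap, 54 mm diameter, 130 mm high, loose. Origin: centre of its underside.
- water_bowl: Bystander: white bowl, 140 mm diameter, 55 mm high, loose. Origin: centre of its underside.
- rib: Bystander: flat wooden scraping rib, 55 x 100 x 6 mm, loose, lying on the table. Origin: centre of its underside.
- brush: Bystander: glaze brush, 200 mm long, loose, lying on the table. Origin: on its underside about the middle of its length.

How it is judged:
By the outcome, as a careful person would: the job done as asked, in the order asked, and still so for the second after the job is handed in, with the robot touching nothing.
It also fails if it takes over 53 s, if anything falls off the work surface, if the arm or the gripper's body presses on something with over 40 N, if the wrist force passes 120 N, or if a joint passes its speed limit or range.

## Working session

There is one attempt and no reset: what is moved stays moved. The work goes in short steps, Python scripts to look and compute and a tool call to move; the robot and the scene stay as the last step left them, time stands still between calls to the robot, and variables do not carry over. Pictures are saved under pics/ and viewed, about 8 in all and at most 12, crops included, and the job is handed in when it is done.

Besides the shell and the picture viewer there is one more tool, called after "Emit:" in YAML: its name, and indented under it one key for each argument. drive_tool: Moves the arm, as the interface text tells. Its arguments: {"type":"object","properties":{"series":{"type":"array","items":{"type":"object","properties":{"hand":{"type":"number"},"dp":{"type":"array","items":{"type":"number"}},"delta_rot":{"type":"array","items":{"type":"number"}}}}}},"required":["series"]}

```bash
mkdir -p pics; cat > h.py <<'E'
import numpy as np, cv2
from station import env, read_camera, spotter
from scipy.spatial.transform import Rotation as R
def save(p,n): cv2.imwrite('pics/'+n, p['frame'][:,:,::-1])
def best(q,p,f='place_of'):
    r=getattr(spotter,f)(q,p)
    return (np.round(r[0]['centre'],4).tolist(), round(r[0]['confidence'],2)) if r else None
def st():
    s=env.observe(); print('t',s['clock'],'pos',np.round(s['eef_pos'],4),'F',np.round(s['ft_force'],1),'gap',s['finger_gap'])
    print(np.round(R.from_quat(s['eef_rot']).as_matrix(),3).tolist())
    print('q',np.round(s['joint_pos'],3))
E
python3 - <<'E'
from h import *
st()
for c in ('top','side'):
    p=read_camera(c); save(p,c+'0.png'); print(c,np.round(p['position'],3),np.round(p['mtx'],1).tolist())
    for q in 'batten blue_end red_end bay post glaze_jar bisque_cup slip_bottle water_bowl rib brush'.split(): print(q,best(q,p))
E
```

```text
t 0.0 pos [ 0.1647 -0.6021  0.2303] F [0.4 0.7 0.6] gap 1.0003242001879442
[[0.965, 0.264, -0.0], [0.264, -0.965, 0.002], [0.0, -0.002, -1.0]]
q [-1.482  0.528  1.434 -0.     1.181 -0.179]
top [0.403 0.007 1.272] [[440.9, 0.0, 256.9], [0.0, 440.9, 187.1], [0.0, 0.0, 1.0]]
batten ([0.4695, -0.075, 0.0018], 0.7)
blue_end ([0.4931, 0.0533, 0.0128], 0.57)
red_end ([0.4403, -0.1947, 0.0145], 0.65)
bay None
post ([0.5798, 0.1109, -0.0011], 0.55)
glaze_jar None
bisque_cup ([0.4575, 0.4078, 0.0015], 0.96)
slip_bottle ([0.626, -0.3747, -0.003], 0.77)
water_bowl ([0.3483, -0.4502, -0.0025], 0.73)
rib ([0.377, 0.2599, -0.0014], 0.75)
brush ([0.3777, 0.4829, 0.0002], 0.89)
side [0.24  0.917 0.724] [[388.2, 0.0, 256.1], [0.0, 388.2, 192.4], [0.0, 0.0, 1.0]]
batten ([0.4681, -0.0696, -0.0043], 0.84)
blue_end ([0.4925, 0.0554, 0.0092], 0.61)
red_end ([0.4432, -0.1943, 0.0099], 0.57)
bay None
post ([0.5798, 0.1145, 0.001], 0.51)
glaze_jar ([0.6632, 0.3984, 0.0011], 0.79)
bisque_cup ([0.4556, 0.4099, 0.0009], 0.68)
slip_bottle ([0.6242, -0.3797, -0.0025], 0.89)
water_bowl ([0.3502, -0.4497, -0.0035], 0.71)
rib ([0.38, 0.2583, -0.0051], 0.63)
brush ([0.3804, 0.49, -0.0014], 0.92)
```

View pics/top0.png

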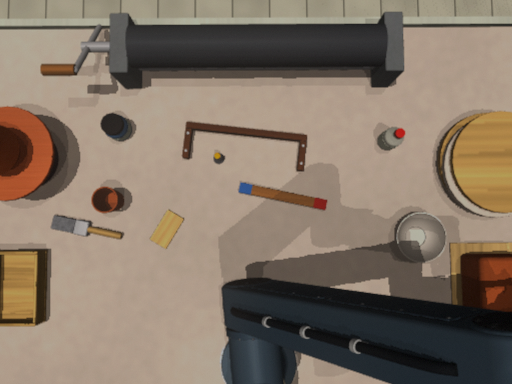

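```bash
cat >> h.py <<'E'
def cloud(p):
    K=p['mtx'];z=p['range_z'];v,u=np.mgrid[:z.shape[0],:z.shape[1]]
    P=np.stack([(u-K[0,2])*z/K[0,0],(v-K[1,2])*z/K[1,1],z],-1)
    a=np.array(p['attitude']); Rm=R.from_quat(a).as_matrix() if a.size==4 else a
    return P@Rm.T+np.array(p['position'])
E
python3 - <<'E'
from h import *
p=read_camera('top'); W=cloud(p); f=p['frame'].astype(int)
hsv=cv2.cvtColor(p['frame'],cv2.COLOR_RGB2HSV)
# height map crop around bay, world grid
m=(W[...,2]>0.012)&(W[...,2]<0.07)&(W[...,0]>0.4)&(W[...,0]<0.8)&(abs(W[...,1])<0.3)&(p['range_z']>0)
n,l,s,c=cv2.connectedComponentsWithStats(m.astype(np.uint8))
for i in range(1,n):
    if s[i,4]<15: continue
    P=W[l==i]; r=cv2.minAreaRect((P[:,:2]*1000).astype(np.float32))
    print(s[i],np.round(P.mean(0),4),np.median(P[:,2]).round(4),np.round(cv2.boxPoints(r)).tolist(),hsv[l==i].mean(0).round())
E
```

```text
[ 182  122  125   50 1356] [0.6337 0.0362 0.0337] 0.035 [[538.0, -129.0], [641.0, -141.0], [681.0, 203.0], [578.0, 215.0]] [ 10. 124.  78.]
[214 153   7   9  48] [0.5765 0.1115 0.0505] 0.0577 [[569.0, 119.0], [570.0, 103.0], [587.0, 104.0], [587.0, 120.0]] [ 18. 151. 131.]
[238 183  89  27 895] [ 0.4667 -0.0702  0.0255] 0.0255 [[427.0, -190.0], [455.0, -196.0], [508.0, 49.0], [479.0, 55.0]] [ 26. 161. 119.]
```

The top view shows the bay, opening toward the robot and turned about 6.6°. The post is at pixel (218,157). The batten runs from blue (245,188) to red (321,204) and there's free space around it. The networks and depth agree. I'm setting up bay-frame helpers, then making the first move to behind the red end.

```bash
cat >> h.py <<'E'
O=np.array([558.,43.]); X=np.array([.9933,-.1155]); Y=np.array([.1155,.9933])
def b2w(b): return O+b[0]*X+b[1]*Y
def w2b(w): d=np.array(w)-O; return np.array([d@X,d@Y])
def pose():
    "batten in bay frame mm: centre, theta deg, blue, red; from top depth mask (+colour)"
    p=read_camera('top'); W=cloud(p); h=cv2.cvtColor(p['frame'],cv2.COLOR_RGB2HSV); Z=W[...,2]
    B=(W[...,:2]*1000-O)@np.stack([X,Y]).T
    reg=(Z>.016)&(Z<.031)&(abs(B[...,1])<320)&(B[...,0]>-220)&(B[...,0]<84)&~((abs(B[...,1])>154)&(B[...,0]>-3))
    H,S,V=h[...,0].astype(int),h[...,1],h[...,2]
    bl=B[reg&(H>95)&(H<125)&(S>100)]; rd=B[reg&((H<6)|(H>174))&(S>140)]
    wd=B[reg]; 
    out={'n':(len(bl),len(rd),len(wd))}
    if len(bl) and len(rd):
        a,b=np.median(bl,0),np.median(rd,0); d=(a-b)/np.hypot(*(a-b))
        out.update(L=np.hypot(*(a-b)).round(1),theta=np.degrees(np.arctan2(d[0],d[1])).round(1),blue=(a+17.5*d).round(1),red=(b-17.5*d).round(1),ctr=((a+b)/2).round(1))
    print(out); return p
def goto(b,z,th=None):
    "bay target mm, z mm, tool-x at angle th (deg, from bay y toward bay x) -> dp cm, rz"
    s=env.observe(); M=R.from_quat(s['eef_rot']).as_matrix(); w=b2w(b)
    t=np.array([w[0],w[1],z])/1000-np.array(s['eef_pos']); print('dp',np.round(M.T@t*100,2),end=' ')
    if th is not None:
        d=np.sin(np.radians(th))*X+np.cos(np.radians(th))*Y; yaw=np.arctan2(d[1],d[0]); T=R.from_euler('z',yaw).as_matrix()@np.diag([1,-1,-1])
        print('rot',np.round(R.from_matrix(M.T@T).as_rotvec(),3),end=' ')
    print()
def tool(): 
    s=env.observe(); print('t %.2f'%s['clock'],'bay',w2b(np.array(s['eef_pos'][:2])*1000).round(1),'z %.1f'%(s['eef_pos'][2]*1000),'F',np.round(s['ft_force'],1))
E
python3 - <<'E'
from h import *
pose(); tool(); print(env.tcp_to_grasp)
goto((-92,-290),100,5.5); goto((-92,-290),10,5.5)
E
```

```text
{'n': (108, 113, 888), 'L': np.float64(215.2), 'theta': np.float64(5.3), 'blue': array([-65.1,   1.1]), 'red': array([ -88.1, -248. ]), 'ctr': array([ -76.6, -123.4])}
t 1.30 bay [-316.  -686.9] z 231.3 F [-0.4 -0.2 -1. ]
-0.0187
dp [ 35.6  -28.46  13.13] rot [-0.    -0.    -1.092] 
dp [ 35.6  -28.46  22.13] rot [-0.    -0.    -1.092]
```

Emit:
drive_tool:
  series:
    - {"hand":1,"dp":[4,-3.2,0],"delta_rot":[0,0,-0.12]}
    - {"hand":1,"dp":[8,-6.4,0],"delta_rot":[0,0,-0.24]}
    - {"hand":1,"dp":[12,-9.6,1],"delta_rot":[0,0,-0.36]}
    - {"hand":1,"dp":[16,-12.8,2],"delta_rot":[0,0,-0.48]}
    - {"hand":1,"dp":[20,-16,4],"delta_rot":[0,0,-0.6]}
    - {"hand":1,"dp":[24,-19.2,6],"delta_rot":[0,0,-0.72]}
    - {"hand":1,"dp":[28,-22.4,8],"delta_rot":[0,0,-0.84]}
    - {"hand":1,"dp":[32,-25.6,10],"delta_rot":[0,0,-0.96]}
    - {"hand":1,"dp":[35.6,-28.4,12],"delta_rot":[0,0,-1.09]}
    - {"hand":1,"dp":[35.6,-28.4,13],"delta_rot":[0,0,-1.09]}

```text
clock: 2.3
eef_pos: [0.4349, -0.2324, 0.1009]
eef_rot: [0.777, 0.629, 0.0, 0.0]
ft_force: [0.0, 0.2, -0.8]
finger_gap: 0.004
```

```bash
python3 - <<'E'
from h import *
tool(); goto((-91,-283),10,5.3); goto((-85,-200),10,5.3);st()
E
```

```text
t 2.30 bay [ -90.5 -287.8] z 100.9 F [ 0.   0.2 -0.8]
dp [ 0.47 -0.1   9.09] rot [ 0.001 -0.    -0.001] 
dp [ 8.79 -0.28  9.09] rot [ 0.001 -0.    -0.001] 
t 2.3 pos [ 0.4349 -0.2324  0.1009] F [ 0.   0.2 -0.8] gap 0.0038873384295480084
[[0.208, 0.978, 0.001], [0.978, -0.208, -0.0], [0.0, 0.001, -1.0]]
q [-7.180e-01  5.650e-01  1.876e+00  1.000e-03  7.000e-01 -5.090e-01]
```

Emit:
drive_tool:
  series:
    - {"hand":1,"dp":[0,-0.1,3],"delta_rot":[0,0,0]}
    - {"hand":1,"dp":[0,-0.1,6],"delta_rot":[0,0,0]}
    - {"hand":1,"dp":[0,-0.1,8],"delta_rot":[0,0,0]}
    - {"hand":1,"dp":[0,-0.1,9],"delta_rot":[0,0,0]}
    - {"hand":1,"dp":[0.7,-0.1,9],"delta_rot":[0,0,0]}
    - {"hand":1,"dp":[1.4,-0.1,9],"delta_rot":[0,0,0]}
    - {"hand":1,"dp":[2.1,-0.1,9],"delta_rot":[0,0,0]}
    - {"hand":1,"dp":[2.9,-0.1,9],"delta_rot":[0,0,0]}
    - {"hand":1,"dp":[3.6,-0.2,9],"delta_rot":[0,0,0]}
    - {"hand":1,"dp":[4.4,-0.2,9],"delta_rot":[0,0,0]}

```text
clock: 3.3
eef_pos: [0.4427, -0.1888, 0.0116]
eef_rot: [0.777, 0.63, 0.0, 0.001]
ft_force: [0.0, -1.4, 1.6]
finger_gap: 0.003
```

```bash
python3 - <<'E'
from h import *
tool(); pose()
E
```

```text
t 3.30 bay [ -87.7 -243.5] z 11.6 F [ 0.  -1.4  1.6]
{'n': (101, 0, 237)}
```

Emit:
drive_tool:
  series:
    - {"hand":1,"dp":[0.5,0,0],"delta_rot":[0,0,0]}
    - {"hand":1,"dp":[1,0,0],"delta_rot":[0,0,0]}
    - {"hand":1,"dp":[1.5,0,0],"delta_rot":[0,0,0]}
    - {"hand":1,"dp":[2,0,0],"delta_rot":[0,0,0]}
    - {"hand":1,"dp":[2.5,0,0],"delta_rot":[0,0,0]}
    - {"hand":1,"dp":[3,0,0],"delta_rot":[0,0,0]}
    - {"hand":1,"dp":[3.5,0,0],"delta_rot":[0,0,0]}
    - {"hand":1,"dp":[4,0,0],"delta_rot":[0,0,0]}
    - {"hand":1,"dp":[4.3,0,0],"delta_rot":[0,0,0]}
    - {"hand":1,"dp":[4.3,0,0],"delta_rot":[0,0,0]}

```text
clock: 4.35
eef_pos: [0.4509, -0.1444, 0.0113]
eef_rot: [0.777, 0.63, 0.0, -0.0]
ft_force: [-1.0, 0.4, 0.1]
finger_gap: -0.002
```

```bash
sed -i "s/^def pose():/def pose(c='top'):/; s/p=read_camera('top'); W=cloud/p=read_camera(c); W=cloud/" h.py; python3 - <<'E'
from h import *
tool(); pose(); p=pose('side'); save(p,'s1.png')
E
```

```text
t 4.35 bay [ -84.8 -198.5] z 11.3 F [-1.   0.4  0.1]
{'n': (90, 0, 108)}
{'n': (58, 0, 716)}
```

View pics/s1.png

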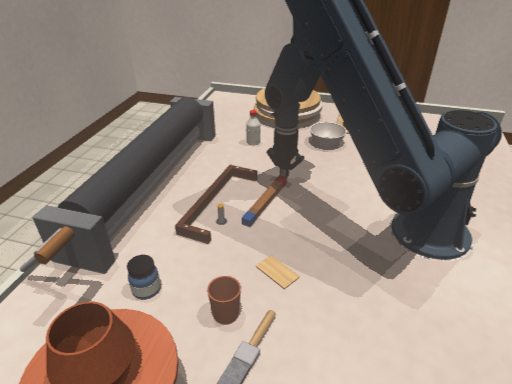

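```bash
cat >> h.py <<'E'
def pose2(c='side'):
    p=read_camera(c); W=cloud(p); h=cv2.cvtColor(p['frame'],cv2.COLOR_RGB2HSV); Z=W[...,2]
    B=(W[...,:2]*1000-O)@np.stack([X,Y]).T
    H,S,V=h[...,0].astype(int),h[...,1],h[...,2]
    reg=(Z>.020)&(Z<.029)&(abs(B[...,1])<320)&(B[...,0]>-220)&(B[...,0]<84)&~((abs(B[...,1])>150)&(B[...,0]>-3))&(S>95)
    bl=reg&(H>95)&(H<125)&(S>120); rd=reg&((H<6)|(H>174))&(S>140); n,l=cv2.connectedComponents(cv2.dilate(reg.astype(np.uint8),np.ones((3,3))))
    if bl.sum()<5: print('no blue',bl.sum(),rd.sum()); return p
    k=np.bincount(l[bl]).argmax(); P=B[reg&(l==k)]; r=cv2.minAreaRect(P.astype(np.float32)); q=cv2.boxPoints(r)
    e=[q[1]-q[0],q[2]-q[1]]; i=int(np.hypot(*e[1])>np.hypot(*e[0])); d=e[i]/np.hypot(*e[i])
    a=np.median(B[bl],0); m=np.array(r[0]); d=d*np.sign(d@(a-m)); s=(P-m)@d; nn=np.array([d[1],-d[0]])
    tip=m+d*np.percentile(s,99)
    print(c,'len',np.ptp(s).round(),'wid',min(r[1]).__round__(1),'theta',np.degrees(np.arctan2(d[0],d[1])).round(1),'blue',tip.round(1),'bluemark',(a+17.5*d).round(1),'ctr',(tip-125*d).round(1),'red',(tip-250*d).round(1),
     'redmark',(np.median(B[rd],0)-17.5*d).round(1) if rd.sum()>5 else None)
    return p
E
python3 - <<'E'
from h import *
pose2(); pose2('top')
goto((-100,-230),11); goto((-100,-230),60);goto((-110,20),60,10);goto((-110,20),11,10);st()
E
```

```text
no blue 0 0
top len 28.0 wid 26.9 theta 6.8 blue [-60.3  60.2] bluemark [-58.7  64.3] ctr [-75.  -63.9] red [ -89.7 -188. ] redmark None
dp [-3.21 -1.24  0.03] 
dp [-3.21 -1.24 -4.87] 
dp [21.59 -4.56 -4.86] rot [ 0.    -0.001  0.082] 
dp [21.59 -4.56  0.04] rot [ 0.    -0.001  0.082] 
t 4.55 pos [ 0.4509 -0.1451  0.0113] F [-0.8  0.1  0.1] gap -0.0002654379744571102
[[0.207, 0.978, 0.0], [0.978, -0.207, 0.001], [0.001, 0.0, -1.0]]
q [-0.548  0.735  1.96   0.002  0.447 -0.341]
```

Emit:
drive_tool:
  series:
    - {"hand":1,"dp":[-1.5,0,0],"delta_rot":[0,0,0]}
    - {"hand":1,"dp":[-1.5,-1,-4],"delta_rot":[0,0,0]}
    - {"hand":1,"dp":[2.5,-4.5,-5.5],"delta_rot":[0,0,0]}
    - {"hand":1,"dp":[7,-4.5,-5.5],"delta_rot":[0,0,0]}
    - {"hand":1,"dp":[12,-4.5,-5.5],"delta_rot":[0,0,0]}
    - {"hand":1,"dp":[16.5,-4.5,-5.5],"delta_rot":[0,0,0]}
    - {"hand":1,"dp":[21,-4.7,-5.5],"delta_rot":[0,0,0]}
    - {"hand":1,"dp":[23.5,-4.7,-5.5],"delta_rot":[0,0,0]}
    - {"hand":1,"dp":[23.5,-4.7,-3],"delta_rot":[0,0,0]}
    - {"hand":1,"dp":[23.5,-4.7,0],"delta_rot":[0,0,0]}

```text
clock: 5.55
eef_pos: [0.455, 0.0958, 0.0118]
eef_rot: [0.776, 0.631, 0.002, 0.001]
ft_force: [0.4, 0.6, -0.0]
finger_gap: -0.001
```

```bash
sed -i 's/Z>.020)&(Z<.029/Z>.017)\&(Z<.033/' h.py; python3 - <<'E'
from h import *
tool();pose2(); pose2('top')
goto((-88,40),11); goto((-8,25),11);st()
E
```

```text
t 5.55 bay [-108.4   40.5] z 11.8 F [ 0.4  0.6 -0. ]
no blue 0 30
no blue 0 113
dp [ 0.29  2.36 -0.22] 
dp [-0.46 10.47 -0.27] 
t 5.65 pos [0.4515 0.0949 0.0089] F [-0.5 -0.1 -0.4] gap -0.0014196296560173769
[[0.207, 0.978, -0.006], [0.978, -0.207, 0.001], [-0.0, -0.006, -1.0]]
q [-0.036  0.736  1.987  0.002  0.424  0.171]
```

Emit:
drive_tool:
  series:
    - {"hand":1,"dp":[0.2,0.8,-0.2],"delta_rot":[0,0,0]}
    - {"hand":1,"dp":[0.3,1.6,-0.2],"delta_rot":[0,0,0.02]}
    - {"hand":1,"dp":[0.4,2.2,-0.2],"delta_rot":[0,0,0.03]}
    - {"hand":1,"dp":[0.4,2.8,-0.2],"delta_rot":[0,0,0.07]}
    - {"hand":1,"dp":[0.5,3.4,-0.2],"delta_rot":[0,0,0.1]}
    - {"hand":1,"dp":[0.5,4,-0.2],"delta_rot":[0,0,0.14]}
    - {"hand":1,"dp":[0.6,4.6,-0.2],"delta_rot":[0,0,0.18]}
    - {"hand":1,"dp":[0.6,5.2,-0.2],"delta_rot":[0,0,0.22]}
    - {"hand":1,"dp":[0.6,5.8,-0.2],"delta_rot":[0,0,0.26]}
    - {"hand":1,"dp":[0.6,5.8,-0.2],"delta_rot":[0,0,0.26]}

```text
clock: 6.65
eef_pos: [0.5114, 0.0884, 0.0113]
eef_rot: [0.852, 0.523, -0.001, -0.001]
ft_force: [-0.4, 0.7, 1.1]
finger_gap: -0.001
```

```bash
python3 - <<'E'
s=open('h.py').read()
i=s.index('def pose2'); s=s[:i]+'''def pose2(c='side'):
    p=read_camera(c); W=cloud(p); h=cv2.cvtColor(p['frame'],cv2.COLOR_RGB2HSV); Z=W[...,2]
    B=(W[...,:2]*1000-O)@np.stack([X,Y]).T
    H,S=h[...,0].astype(int),h[...,1]
    reg=(Z>(.016 if c=='top' else .018))&(Z<.033)&(abs(B[...,1])<320)&(B[...,0]>-220)&(B[...,0]<84)&~((abs(B[...,1])>150)&(B[...,0]>-3))&(S>95)
    bl=reg&(H>95)&(H<125); rd=reg&((H<6)|(H>174))&(S>140)
    n,l,st_,_=cv2.connectedComponentsWithStats(cv2.dilate(reg.astype(np.uint8),np.ones((3,3)))); o={'n':(int(bl.sum()),int(rd.sum()),int(reg.sum()))}
    for nm,mk,sg in (('blue',bl,1),('red',rd,-1)):
        if mk.sum()<20: continue
        k=np.bincount(l[mk]).argmax(); P=B[reg&(l==k)]; r=cv2.minAreaRect(P.astype(np.float32)); q=cv2.boxPoints(r)
        e=[q[1]-q[0],q[2]-q[1]]; i=int(np.hypot(*e[1])>np.hypot(*e[0])); d=e[i]/np.hypot(*e[i]); a=np.median(B[mk],0); m=np.array(r[0])
        d=d*sg*np.sign(d@(a-m)); s=(P-m)@d; tip=m+d*np.percentile(s*sg,99)*sg
        o[nm]=tip.round().tolist(); o[nm+'mark']=(a+17.5*sg*d).round().tolist(); o['th_'+nm]=np.degrees(np.arctan2(d[0],d[1])).round(1); o['len_'+nm]=[round(float(x)) for x in r[1]]; o['oth_'+nm]=(tip-sg*250*d).round().tolist()
    print(c,o); return p
'''
open('h.py','w').write(s)
E
python3 - <<'E'
from h import *
tool();save(pose2(),'s2.png'); pose2('top')
goto((-53,40),11); goto((-19,30),11,35);st()
E
```

```text
t 6.65 bay [-51.5  39.7] z 11.3 F [-0.4  0.7  1.1]
side {'n': (0, 44, 219), 'red': [-100.0, -183.0], 'redmark': [-100.0, -185.0], 'th_red': np.float64(18.3), 'len_red': [137, 31], 'oth_red': [-22.0, 54.0]}
top {'n': (0, 117, 604), 'red': [-98.0, -181.0], 'redmark': [-97.0, -184.0], 'th_red': np.float64(19.2), 'len_red': [181, 28], 'oth_red': [-16.0, 55.0]}
dp [ 0.02 -0.01  0.01] 
dp [ 0.25  3.52 -0.01] rot [-0.005  0.002  0.259] 
t 6.75 pos [0.51   0.0886 0.0111] F [-0.4 -0.  -0.1] gap -4.625418079930335e-05
[[0.451, 0.893, -0.005], [0.893, -0.451, 0.001], [-0.002, -0.005, -1.0]]
q [-4.400e-02  7.550e-01  1.845e+00  1.000e-03  5.460e-01  4.230e-01]
```

View pics/s2.png

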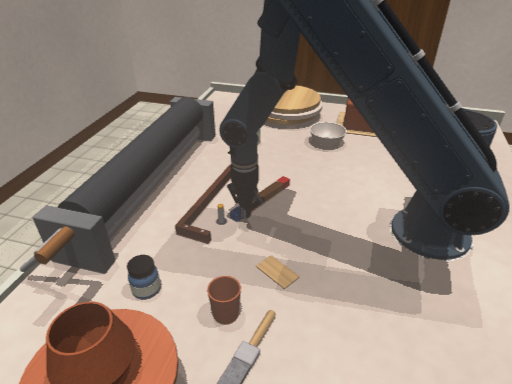

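Emit:
drive_tool:
  series:
    - {"hand":1,"dp":[0,0.5,0],"delta_rot":[0,0,0.02]}
    - {"hand":1,"dp":[0,1,0],"delta_rot":[0,0,0.04]}
    - {"hand":1,"dp":[0.1,1.5,0],"delta_rot":[0,0,0.07]}
    - {"hand":1,"dp":[0.1,2,0],"delta_rot":[0,0,0.1]}
    - {"hand":1,"dp":[0.2,2.5,0],"delta_rot":[0,0,0.12]}
    - {"hand":1,"dp":[0.2,3,0],"delta_rot":[0,0,0.15]}
    - {"hand":1,"dp":[0.3,3.5,0],"delta_rot":[0,0,0.17]}
    - {"hand":1,"dp":[0.3,4,0],"delta_rot":[0,0,0.2]}
    - {"hand":1,"dp":[0.3,4.3,0],"delta_rot":[0,0,0.22]}
    - {"hand":1,"dp":[0.3,4.3,0],"delta_rot":[0,0,0.22]}

```text
clock: 7.75
eef_pos: [0.5505, 0.0716, 0.0108]
eef_rot: [0.904, 0.427, -0.002, -0.001]
ft_force: [-0.7, -0.6, -0.2]
finger_gap: 0.003
```

```bash
python3 - <<'E'
from h import *
tool();pose2(); pose2('top')
goto((-40,5),11);goto((-40,5),80);goto((-140,-210),80,33);goto((-140,-210),11);st()
E
```

```text
t 7.75 bay [-10.8  27.6] z 10.8 F [-0.7 -0.6 -0.2]
side {'n': (0, 24, 252), 'red': [-113.0, -176.0], 'redmark': [-115.0, -183.0], 'th_red': np.float64(33.3), 'len_red': [169, 31], 'oth_red': [25.0, 33.0]}
top {'n': (0, 117, 619), 'red': [-109.0, -174.0], 'redmark': [-110.0, -176.0], 'th_red': np.float64(33.5), 'len_red': [185, 29], 'oth_red': [29.0, 34.0]}
dp [-3.45 -1.17 -0.  ] 
dp [-3.47 -1.2  -6.9 ] 
dp [-26.96   2.04  -6.86] rot [-0.004  0.003  0.004] 
dp [-26.94   2.07   0.04] 
t 7.85 pos [0.5498 0.0718 0.0108] F [-0.5  0.6 -0.4] gap 0.00031141835443005415
[[0.635, 0.773, -0.005], [0.773, -0.635, 0.001], [-0.003, -0.004, -1.0]]
q [-7.200e-02  7.770e-01  1.751e+00  1.000e-03  6.190e-01  6.150e-01]
```

Emit:
drive_tool:
  series:
    - {"hand":1,"dp":[0,-1.5,0],"delta_rot":[0,0,0]}
    - {"hand":1,"dp":[-0.5,-2,-3.5],"delta_rot":[0,0,0]}
    - {"hand":1,"dp":[-4,-1.5,-6],"delta_rot":[0,0,0]}
    - {"hand":1,"dp":[-8.5,-0.5,-6],"delta_rot":[0,0,0]}
    - {"hand":1,"dp":[-13,0.5,-6],"delta_rot":[0,0,0]}
    - {"hand":1,"dp":[-17.5,1.5,-6],"delta_rot":[0,0,0]}
    - {"hand":1,"dp":[-22,2.5,-6],"delta_rot":[0,0,0]}
    - {"hand":1,"dp":[-25.7,2.7,-6],"delta_rot":[0,0,0]}
    - {"hand":1,"dp":[-25.7,2.7,-3.5],"delta_rot":[0,0,0]}
    - {"hand":1,"dp":[-25.7,2.7,0],"delta_rot":[0,0,0]}

```text
clock: 8.85
eef_pos: [0.4074, -0.1449, 0.0123]
eef_rot: [0.905, 0.426, -0.001, 0.0]
ft_force: [1.1, -0.1, -1.1]
finger_gap: -0.002
```

```bash
python3 - <<'E'
from h import *
tool();pose2(); pose2('top')
goto((-116,-185),11,33.4);goto((-75,-121),11);st()
E
```

```text
t 8.85 bay [-127.8 -204. ] z 12.3 F [ 1.1 -0.1 -1.1]
side {'n': (47, 0, 410), 'blue': [18.0, 27.0], 'bluemark': [23.0, 32.0], 'th_blue': np.float64(32.7), 'len_blue': [247, 34], 'oth_blue': [-117.0, -183.0]}
top {'n': (112, 0, 251), 'blue': [25.0, 33.0], 'bluemark': [27.0, 34.0], 'th_blue': np.float64(33.0), 'len_blue': [78, 27], 'oth_blue': [-111.0, -177.0]}
dp [ 2.2   0.38 -0.27] rot [-0.013  0.003  0.01 ] 
dp [ 9.81  0.35 -0.29] 
t 8.95 pos [ 0.4044 -0.142   0.0084] F [ 0.7 -0.7  0.3] gap -0.002744890957405205
[[0.636, 0.772, -0.012], [0.772, -0.636, 0.006], [-0.003, -0.013, -1.0]]
q [-0.598  0.73   2.064 -0.006  0.361  0.096]
```

Emit:
drive_tool:
  series:
    - {"hand":1,"dp":[0.6,0.2,-0.2],"delta_rot":[0,0,0]}
    - {"hand":1,"dp":[1.2,0.3,-0.2],"delta_rot":[0,0,0]}
    - {"hand":1,"dp":[1.8,0.3,-0.2],"delta_rot":[0,0,0]}
    - {"hand":1,"dp":[2.4,0.3,-0.2],"delta_rot":[0,0,0]}
    - {"hand":1,"dp":[3,0.3,-0.2],"delta_rot":[0,0,0]}
    - {"hand":1,"dp":[3.6,0.3,-0.2],"delta_rot":[0,0,0]}
    - {"hand":1,"dp":[4.2,0.3,-0.2],"delta_rot":[0,0,0]}
    - {"hand":1,"dp":[4.8,0.3,-0.2],"delta_rot":[0,0,0]}
    - {"hand":1,"dp":[5.4,0.3,-0.2],"delta_rot":[0,0,0]}
    - {"hand":1,"dp":[6,0.3,-0.2],"delta_rot":[0,0,0]}

```text
clock: 9.95
eef_pos: [0.4451, -0.0972, 0.0101]
eef_rot: [0.904, 0.427, -0.004, -0.005]
ft_force: [-1.0, -1.2, 0.8]
finger_gap: 0.001
```

```bash
python3 - <<'E'
from h import *
tool();pose2(); pose2('top')
goto((-75,-121),11,33);st()
E
```

```text
t 9.95 bay [ -95.9 -152.3] z 10.1 F [-1.  -1.2  0.8]
side {'n': (32, 0, 400), 'blue': [37.0, 69.0], 'bluemark': [32.0, 71.0], 'th_blue': np.float64(-27.6), 'len_blue': [18, 31], 'oth_blue': [153.0, -153.0]}
top {'n': (0, 0, 0)}
dp [ 3.72  0.04 -0.1 ] rot [-0.013  0.003  0.004] 
t 10.05 pos [ 0.4456 -0.097   0.0101] F [-0.1 -0.1 -1.2] gap 2.073510324073977e-05
[[0.635, 0.772, -0.012], [0.772, -0.635, 0.006], [-0.003, -0.013, -1.0]]
q [-0.46   0.733  1.995  0.     0.427  0.228]
```

Emit:
drive_tool:
  series:
    - {"hand":1,"dp":[0.5,0,0],"delta_rot":[0,0,0]}
    - {"hand":1,"dp":[1,0,0],"delta_rot":[0,0,0]}
    - {"hand":1,"dp":[1.5,0,0],"delta_rot":[0,0,0]}
    - {"hand":1,"dp":[2,0,0],"delta_rot":[0,0,0]}
    - {"hand":1,"dp":[2.4,0,0],"delta_rot":[0,0,0]}
    - {"hand":1,"dp":[2.8,0,0],"delta_rot":[0,0,0]}
    - {"hand":1,"dp":[3.1,0,0],"delta_rot":[0,0,0]}
    - {"hand":1,"dp":[3.3,0,0],"delta_rot":[0,0,0]}
    - {"hand":1,"dp":[3.3,0,0],"delta_rot":[0,0,0]}
    - {"hand":1,"dp":[3.3,0,0],"delta_rot":[0,0,0]}

```text
clock: 11.05
eef_pos: [0.4666, -0.0715, 0.01]
eef_rot: [0.904, 0.427, -0.004, -0.005]
ft_force: [-0.3, 0.6, -0.3]
finger_gap: 0.0
```

```bash
python3 - <<'E'
from h import *
tool();p=pose2();save(p,'s3.png'); pose2('top')
st()
goto((-100,-75),11,33)
E
```

```text
t 11.05 bay [ -77.6 -124.3] z 10.0 F [-0.3  0.6 -0.3]
side {'n': (63, 0, 416), 'blue': [61.0, 95.0], 'bluemark': [63.0, 97.0], 'th_blue': np.float64(31.1), 'len_blue': [60, 29], 'oth_blue': [-68.0, -119.0]}
top {'n': (13, 0, 14)}
t 11.15 pos [ 0.4665 -0.0716  0.01  ] F [ 0.1 -0.4  0.1] gap -0.0011399181740959182
[[0.635, 0.772, -0.012], [0.772, -0.635, 0.006], [-0.003, -0.013, -1.0]]
q [-0.39   0.738  1.955  0.002  0.461  0.296]
dp [ 2.94 -4.55 -0.05] rot [-0.013  0.003  0.003]
```

View pics/s3.png

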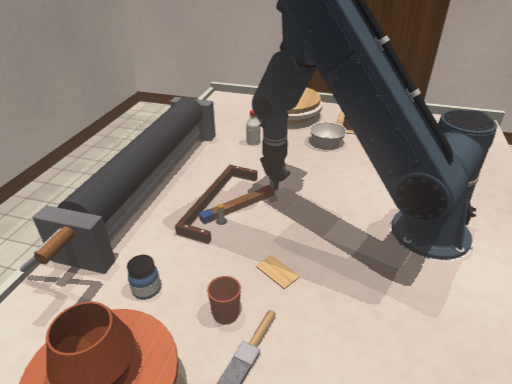

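Emit:
drive_tool:
  series:
    - {"hand":1,"dp":[-1.5,0,0],"delta_rot":[0,0,0]}
    - {"hand":1,"dp":[-1.5,-1,-2],"delta_rot":[0,0,0]}
    - {"hand":1,"dp":[-1.5,-3,-5],"delta_rot":[0,0,0]}
    - {"hand":1,"dp":[0,-4.3,-5],"delta_rot":[0,0,0]}
    - {"hand":1,"dp":[3.6,-4.3,-5],"delta_rot":[0,0,0]}
    - {"hand":1,"dp":[3.6,-4.3,-5],"delta_rot":[0,0,0]}
    - {"hand":1,"dp":[3.6,-4.3,-2.5],"delta_rot":[0,0,0]}
    - {"hand":1,"dp":[3.6,-4.3,0],"delta_rot":[0,0,0]}
    - {"hand":1,"dp":[3.6,-4.3,0],"delta_rot":[0,0,0]}
    - {"hand":1,"dp":[3.6,-4.3,0],"delta_rot":[0,0,0]}

```text
clock: 12.15
eef_pos: [0.4556, -0.0167, 0.0103]
eef_rot: [0.904, 0.427, -0.005, -0.006]
ft_force: [0.4, -0.7, 0.3]
finger_gap: 0.004
```

```bash
python3 - <<'E'
from h import *
tool();pose2(); pose2('top')
st()
goto((-86,-75),10,33);goto((-50,-84),10,20);goto((-20,-90),10,8)
E
```

```text
t 12.15 bay [-94.8 -71.1] z 10.3 F [ 0.4 -0.7  0.3]
side {'n': (62, 0, 340), 'blue': [62.0, 92.0], 'bluemark': [63.0, 95.0], 'th_blue': np.float64(32.2), 'len_blue': [60, 27], 'oth_blue': [-71.0, -119.0]}
top {'n': (107, 0, 471), 'blue': [63.0, 94.0], 'bluemark': [65.0, 96.0], 'th_blue': np.float64(32.9), 'len_blue': [169, 28], 'oth_blue': [-73.0, -116.0]}
t 12.25 pos [ 0.4565 -0.0168  0.0112] F [ 0.4 -0.6  0.8] gap -0.005039218633807763
[[0.636, 0.772, -0.011], [0.772, -0.636, 0.006], [-0.003, -0.012, -1.0]]
q [-0.284  0.73   1.995  0.006  0.429  0.4  ]
dp [0.11 0.88 0.11] rot [-0.012  0.003  0.003] 
dp [1.3  4.39 0.06] rot [-0.012  0.001 -0.224] 
dp [2.43 7.24 0.03] rot [-0.012 -0.    -0.433]
```

Emit:
drive_tool:
  series:
    - {"hand":1,"dp":[0.2,0.8,0],"delta_rot":[0,0,0]}
    - {"hand":1,"dp":[0.4,1.4,0],"delta_rot":[0,0,0]}
    - {"hand":1,"dp":[0.4,2,0],"delta_rot":[0,0,-0.04]}
    - {"hand":1,"dp":[0.4,2.6,0],"delta_rot":[0,0,-0.07]}
    - {"hand":1,"dp":[0.3,3.2,0],"delta_rot":[0,0,-0.1]}
    - {"hand":1,"dp":[0.3,3.8,0],"delta_rot":[0,0,-0.14]}
    - {"hand":1,"dp":[0.3,4.4,0],"delta_rot":[0,0,-0.17]}
    - {"hand":1,"dp":[0.3,5,0],"delta_rot":[0,0,-0.21]}
    - {"hand":1,"dp":[0.4,5.5,0],"delta_rot":[0,0,-0.24]}
    - {"hand":1,"dp":[0.4,5.8,0],"delta_rot":[0,0,-0.26]}

```text
clock: 13.25
eef_pos: [0.505, -0.0512, 0.0111]
eef_rot: [0.841, 0.541, -0.002, -0.005]
ft_force: [-0.1, -0.2, 0.6]
finger_gap: 0.002
```

```bash
python3 - <<'E'
from h import *
tool();pose2(); pose2('top')
st()
goto((-60,-100),10,18);goto((-60,-170),10,18)
E
```

```text
t 13.25 bay [-41.8 -99.7] z 11.1 F [-0.1 -0.2  0.6]
side {'n': (64, 0, 336), 'blue': [51.0, 99.0], 'bluemark': [52.0, 102.0], 'th_blue': np.float64(18.3), 'len_blue': [239, 31], 'oth_blue': [-28.0, -139.0]}
top {'n': (70, 0, 246), 'blue': [57.0, 98.0], 'bluemark': [57.0, 102.0], 'th_blue': np.float64(18.1), 'len_blue': [142, 18], 'oth_blue': [-21.0, -139.0]}
t 13.35 pos [ 0.5049 -0.0512  0.0109] F [0.2 1.1 0.7] gap -0.0010145822425422185
[[0.416, 0.909, -0.009], [0.909, -0.416, 0.005], [0.001, -0.01, -1.0]]
q [-0.323  0.751  1.867  0.004  0.533  0.103]
dp [-0.59 -1.72  0.11] rot [-0.01  -0.001  0.001] 
dp [-7.24  0.44  0.08] rot [-0.01  -0.001  0.001]
```

Emit:
drive_tool:
  series:
    - {"hand":1,"dp":[0,-1.5,0],"delta_rot":[0,0,0]}
    - {"hand":1,"dp":[-0.5,-2,-3.5],"delta_rot":[0,0,0]}
    - {"hand":1,"dp":[-3.5,-1,-6],"delta_rot":[0,0,0]}
    - {"hand":1,"dp":[-5.8,1.5,-6],"delta_rot":[0,0,0]}
    - {"hand":1,"dp":[-5.8,2.8,-6],"delta_rot":[0,0,0]}
    - {"hand":1,"dp":[-5.8,2.8,-6],"delta_rot":[0,0,0]}
    - {"hand":1,"dp":[-5.8,2.8,-3.5],"delta_rot":[0,0,0]}
    - {"hand":1,"dp":[-5.8,2.8,-1],"delta_rot":[0,0,0]}
    - {"hand":1,"dp":[-5.8,2.8,0],"delta_rot":[0,0,0]}
    - {"hand":1,"dp":[-5.8,2.8,0],"delta_rot":[0,0,0]}

```text
clock: 14.35
eef_pos: [0.5045, -0.1143, 0.0092]
eef_rot: [0.841, 0.541, -0.004, -0.007]
ft_force: [-0.3, -0.3, 0.7]
finger_gap: 0.002
```

```bash
python3 - <<'E'
from h import *
tool();pose2(); pose2('top')
goto((-17.5,-116.5),10,18)
E
```

```text
t 14.35 bay [ -35.  -162.4] z 9.2 F [-0.3 -0.3  0.7]
side {'n': (63, 0, 403), 'blue': [50.0, 97.0], 'bluemark': [51.0, 102.0], 'th_blue': np.float64(18.1), 'len_blue': [250, 32], 'oth_blue': [-28.0, -140.0]}
top {'n': (19, 0, 19)}
dp [4.92 0.07 0.09] rot [-0.011 -0.001  0.001]
```

Emit:
drive_tool:
  series:
    - {"hand":1,"dp":[0.6,0,0],"delta_rot":[0,0,0]}
    - {"hand":1,"dp":[1.2,0,0],"delta_rot":[0,0,0]}
    - {"hand":1,"dp":[1.8,0,0],"delta_rot":[0,0,0]}
    - {"hand":1,"dp":[2.4,0,0],"delta_rot":[0,0,0]}
    - {"hand":1,"dp":[3,0,0],"delta_rot":[0,0,0]}
    - {"hand":1,"dp":[3.6,0,0],"delta_rot":[0,0,0]}
    - {"hand":1,"dp":[4.2,0,0],"delta_rot":[0,0,0]}
    - {"hand":1,"dp":[4.6,0,0],"delta_rot":[0,0,0]}
    - {"hand":1,"dp":[4.9,0,0],"delta_rot":[0,0,0]}
    - {"hand":1,"dp":[4.9,0,0],"delta_rot":[0,0,0]}

```text
clock: 15.45
eef_pos: [0.5265, -0.07, 0.0107]
eef_rot: [0.841, 0.541, -0.002, -0.005]
ft_force: [0.4, -0.0, -0.1]
finger_gap: 0.001
```

```bash
python3 - <<'E'
from h import *
tool();pose2(); pose2('top')
goto((-50,-80),10,18);st()
E
```

```text
t 15.45 bay [ -18.2 -115.9] z 10.7 F [ 0.4 -0.  -0.1]
side {'n': (69, 2, 425), 'blue': [61.0, 128.0], 'bluemark': [61.0, 132.0], 'th_blue': np.float64(18.8), 'len_blue': [250, 34], 'oth_blue': [-19.0, -109.0]}
top {'n': (0, 0, 0)}
dp [ 2.47 -4.13  0.12] rot [-0.011 -0.001  0.001] 
t 15.55 pos [ 0.5264 -0.0704  0.0107] F [ 0.1  0.5 -0.7] gap -0.00013923119737058168
[[0.416, 0.909, -0.01], [0.91, -0.416, 0.006], [0.001, -0.011, -1.0]]
q [-0.345  0.764  1.807  0.004  0.581  0.081]
```

Emit:
drive_tool:
  series:
    - {"hand":1,"dp":[-1.5,0,0],"delta_rot":[0,0,0]}
    - {"hand":1,"dp":[-1.5,-1,-2],"delta_rot":[0,0,0]}
    - {"hand":1,"dp":[-1.5,-3,-5],"delta_rot":[0,0,0]}
    - {"hand":1,"dp":[0,-4.3,-5],"delta_rot":[0,0,0]}
    - {"hand":1,"dp":[3.6,-4.3,-5],"delta_rot":[0,0,0]}
    - {"hand":1,"dp":[3.6,-4.3,-5],"delta_rot":[0,0,0]}
    - {"hand":1,"dp":[3.6,-4.3,-2.5],"delta_rot":[0,0,0]}
    - {"hand":1,"dp":[3.6,-4.3,0],"delta_rot":[0,0,0]}
    - {"hand":1,"dp":[3.6,-4.3,0],"delta_rot":[0,0,0]}
    - {"hand":1,"dp":[3.6,-4.3,0],"delta_rot":[0,0,0]}

```text
clock: 16.55
eef_pos: [0.5016, -0.0205, 0.0109]
eef_rot: [0.842, 0.54, -0.003, -0.006]
ft_force: [0.2, 0.1, -0.4]
finger_gap: -0.002
```

```bash
python3 - <<'E'
from h import *
tool();pose2(); pose2('top')
goto((-34,-73),10,18);goto((-6,-86),10,9);goto((21,-91),10,0)
E
```

```text
t 16.55 bay [-48.7 -69.6] z 10.9 F [ 0.2  0.1 -0.4]
side {'n': (68, 2, 408), 'blue': [59.0, 129.0], 'bluemark': [61.0, 131.0], 'th_blue': np.float64(18.3), 'len_blue': [249, 30], 'oth_blue': [-19.0, -108.0]}
top {'n': (111, 0, 459), 'blue': [62.0, 131.0], 'bluemark': [63.0, 133.0], 'th_blue': np.float64(18.2), 'len_blue': [139, 28], 'oth_blue': [-16.0, -107.0]}
dp [0.08 1.42 0.18] rot [-0.01  -0.001  0.001] 
dp [-0.29  4.48  0.15] rot [-0.01  -0.002 -0.156] 
dp [0.07 7.2  0.12] rot [-0.01  -0.003 -0.314]
```

Emit:
drive_tool:
  series:
    - {"hand":1,"dp":[0,0.8,0.1],"delta_rot":[0,0,0]}
    - {"hand":1,"dp":[0.1,1.5,0.1],"delta_rot":[0,0,0]}
    - {"hand":1,"dp":[0,2.2,0.1],"delta_rot":[0,0,-0.04]}
    - {"hand":1,"dp":[-0.1,3,0.1],"delta_rot":[0,0,-0.08]}
    - {"hand":1,"dp":[-0.2,3.7,0.1],"delta_rot":[0,0,-0.12]}
    - {"hand":1,"dp":[-0.3,4.5,0.1],"delta_rot":[0,0,-0.16]}
    - {"hand":1,"dp":[-0.2,5.2,0.1],"delta_rot":[0,0,-0.2]}
    - {"hand":1,"dp":[-0.1,5.9,0.1],"delta_rot":[0,0,-0.24]}
    - {"hand":1,"dp":[0,6.6,0.1],"delta_rot":[0,0,-0.28]}
    - {"hand":1,"dp":[0.1,7.2,0.1],"delta_rot":[0,0,-0.31]}

```text
clock: 17.65
eef_pos: [0.5696, -0.05, 0.0108]
eef_rot: [0.748, 0.664, -0.001, -0.004]
ft_force: [-0.8, 0.6, 0.7]
finger_gap: -0.002
```

```bash
python3 - <<'E'
from h import *
tool();p=pose2();save(p,'s4.png'); pose2('top')
goto((30,-91),10,0)
goto((-60,0),120,0)
E
```

```text
t 17.65 bay [ 22.2 -91. ] z 10.8 F [-0.8  0.6  0.7]
side {'n': (70, 0, 415), 'blue': [42.0, 131.0], 'bluemark': [44.0, 134.0], 'th_blue': np.float64(-1.3), 'len_blue': [29, 253], 'oth_blue': [48.0, -118.0]}
top {'n': (0, 0, 214)}
dp [0.01 0.7  0.07] rot [-0.006 -0.004 -0.004] 
dp [  9.12  -8.4  -10.84] rot [-0.006 -0.004 -0.004]
```

View pics/s4.png

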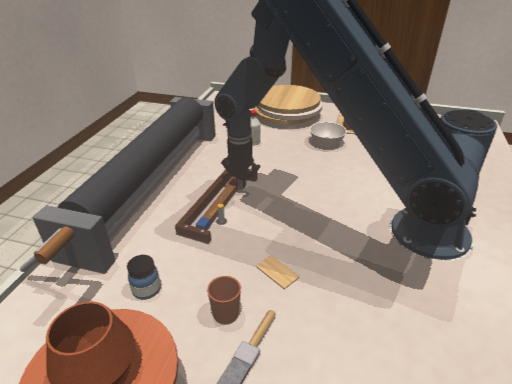

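Emit:
drive_tool:
  series:
    - {"hand":1,"dp":[0,-1.5,0],"delta_rot":[0,0,0]}
    - {"hand":1,"dp":[0,-3,-1],"delta_rot":[0,0,0]}
    - {"hand":1,"dp":[0,-5,-4],"delta_rot":[0,0,0]}
    - {"hand":1,"dp":[-1,-7,-8],"delta_rot":[0,0,0]}
    - {"hand":1,"dp":[-4,-8,-11],"delta_rot":[0,0,0]}
    - {"hand":1,"dp":[-8,-9,-13],"delta_rot":[0,0,0]}
    - {"hand":1,"dp":[-12,-10,-15],"delta_rot":[0,0,0]}
    - {"hand":1,"dp":[-16,-11,-15],"delta_rot":[0,0,0]}
    - {"hand":1,"dp":[-20,-12,-15],"delta_rot":[0,0,0]}
    - {"hand":1,"dp":[-20,-12,-15],"delta_rot":[0,0,0]}

```text
clock: 18.75
eef_pos: [0.4278, -0.2401, 0.1615]
eef_rot: [0.75, 0.661, -0.001, -0.001]
ft_force: [0.5, 0.7, 0.5]
finger_gap: -0.002
```

```bash
python3 - <<'E'
from h import *
tool();pose2(); p=pose2('top'); save(p,'t5.png')
for q in 'post rib bisque_cup water_bowl slip_bottle brush'.split(): print(q,best(q,p))
E
```

```text
t 18.75 bay [ -96.6 -296.2] z 161.5 F [0.5 0.7 0.5]
side {'n': (74, 50, 443), 'blue': [43.0, 131.0], 'bluemark': [44.0, 135.0], 'th_blue': np.float64(-1.4), 'len_blue': [30, 253], 'oth_blue': [49.0, -119.0], 'red': [49.0, -113.0], 'redmark': [50.0, -115.0], 'th_red': np.float64(-1.4), 'len_red': [30, 253], 'oth_red': [43.0, 137.0]}
top {'n': (110, 114, 843), 'blue': [44.0, 131.0], 'bluemark': [44.0, 135.0], 'th_blue': np.float64(-1.7), 'len_blue': [29, 248], 'oth_blue': [52.0, -119.0], 'red': [52.0, -112.0], 'redmark': [51.0, -115.0], 'th_red': np.float64(-1.7), 'len_red': [29, 248], 'oth_red': [44.0, 138.0]}
post ([0.5802, 0.1128, -0.0028], 0.42)
rib ([0.4599, 0.4095, 0.0009], 0.65)
bisque_cup ([0.4571, 0.4083, -0.0019], 0.7)
water_bowl ([0.3506, -0.4483, -0.0027], 0.85)
slip_bottle ([0.6248, -0.3763, -0.0045], 0.6)
brush ([0.3785, 0.4883, -0.0006], 0.63)
```

View pics/t5.png

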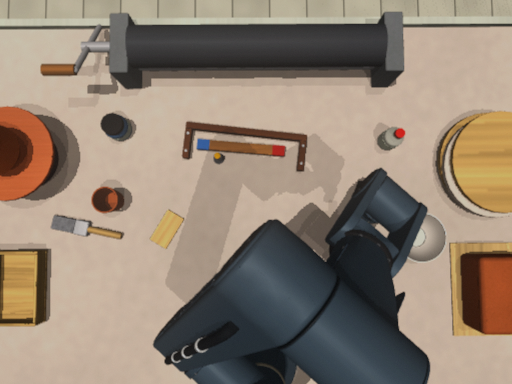

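The top view shows the whole batten inside the bay and behind the post, from blue (203,145) to red (280,151). The other objects are where they were; the network's "rib" hit was the cup, and the rib itself hasn't moved from (167,229).

```bash
python3 -c "
from h import *
print(env.hand_in())"
```

```text
the job is handed in; nothing more can be done
None
```

The batten now lies wholly inside the three-railed bay, behind the post, with nothing sticking out of the open side. I pushed it only with shut fingertips, never gripping or lifting it. The order was:
1. Red end along its axis.
2. Blue end in, to about 33°.
3. Red end along its axis, so the blue end passed behind the post.
4. Red end swung part way in.
5. Red end along its axis again.
6. Red end swung home.

**Batten position:** in bay coordinates (x into the bay, y left), the top and side cameras agree to about 3 mm. The blue end is at about (44, 134) mm, the red end at about (51, -116) mm, and the tilt is about 1.5°. The front face is at least 30 mm inside the open side, about 9 mm behind the post. The ends are about 20 mm and 39 mm clear of the side rails.

**Bystanders:** for the cup, bowl, bottle and brush, the networks' final positions match the first ones to within about 5 mm. The network's final "rib" position was wrong, because it marked the cup; the picture shows the rib unmoved. I checked the glaze jar by eye only, and it looks unmoved.

**Time and force:** I handed in at about 19 s of the 53 s allowed. Wrist force readings, taken only between moves, never passed about 2 N, and the arm was clear of everything.

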